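Sort returned medicines through the diverter hopper

TASK

Sort the two returned medicines through the metal hopper, the vial first and then the small carton: before each, push the hopper's lever all the way over to the side it must go to, then let the item drop in at the mouth on top. The small amber vial must end up in the wire basket and the small white carton in the solid plastic tray; leave the other things on the counter where they are.

Things in the scene. Friction and masses are not known exactly. Their poses are not given: they have to be found in the camera images.
- hopper: Fixed metal sorting hopper, 126 mm (x) by 140 mm (y), 240 mm tall; origin at the centre of its underside. Robot-side wall (own -x) aluminium, far wall clear. Open mouth on top, 116 mm (x) by 104 mm (y) inside. Inside, 130 mm above the counter, a polished plate on an axle along x: an item slides out at the side (own +y or -y) to which it is tipped, into the receiver there.
- mouth (a point): Centre of the hopper's open mouth, level with its rim, 240 mm above the counter.
- diverter (a joint): Angle of the tilting plate and its hand lever, one rigid piece: 0 = lever upright; +0.75 rad (stop) = lever leans to the hopper's own +y side and items slide out at +y; -0.75 rad (stop) = the same to -y. Starts near upright, set to neither side. Moves with about 1.5 N at the knob, stays where left; push to the stop before a drop (beyond 0.6 rad counts).
- lever_knob (a point): Centre of the lever's black ball knob, 30 mm diameter, at the end of a 10 mm rod, 130 mm from the axle. The lever swings in a plane 100 mm from the hopper's centre on its own -x side (37 mm clear of the wall). With joint angle a the knob is at (-100, 130 sin a, 130 + 130 cos a) mm in the hopper's frame.
- basket: Fixed open basket of dark steel wire, 150 mm (x) by 140 mm (y) by 70 mm tall, walls 4 mm; origin at the centre of its underside. It stands beside the hopper at its own +y or -y side, centre 125 mm from the hopper's centre; which side varies.
- tray: Fixed open tray of solid dark grey plastic, same size as the basket (150 x 140 x 70 mm, walls 4 mm); origin at the centre of its underside. It stands at the hopper's other side.
- vial: Small amber medicine vial with white cap, round, 38 mm diameter (cap, top 16 mm: 41 mm), 62 mm tall, 60 g or so, standing upright on the counter at the start; origin at the centre of its underside, z towards the cap.
- vial_mid (a point): Centre of the vial, 31 mm above its underside.
- carton: Small white paper carton with a grey band, 28 mm (its own x) by 45 mm (y) by 64 mm tall (z), 50 g or so, standing upright at the start; origin at the centre of its underside.
- carton_mid (a point): Centre of the carton, 32 mm above its underside.
- tall_bottle: Bystander, not to be disturbed: amber bottle, 66 mm across, 150 mm tall, standing; origin at the middle of its underside.
- mug: Bystander, not to be disturbed: white mug, 76 mm across, 85 mm tall, handle on its own +y side; origin at the middle of its underside.
- tape: Bystander, not to be disturbed: roll of clear tape lying flat, 84 mm across, 24 mm tall; origin at the middle of its underside.
- spatula: Bystander, not to be disturbed: 180 mm spatula lying flat along its own x axis; origin at the middle of its underside.
- ointment_jar: Bystander, not to be disturbed: white jar, 56 mm across, 45 mm tall; origin at the middle of its underside.
- pill_box: Bystander, not to be disturbed: flat white plastic box, 110 x 70 x 22 mm; origin at the middle of its underside.
Not all that is in view belongs to the job. Leave any purple or yellow look-alike of the vial alone.

How it is judged (in metres and radians):
On the way, in this order (a step that is already met when the one before it is completed fails the run):
1. the vial, let go, drops inside the hopper while the lever is over to the wire basket's side (x of vial_mid in the frame of hopper between -0.06 and 0.06 m and y of vial_mid in the frame of hopper between -0.055 and 0.055 m and z of vial_mid in the frame of hopper between 0.12 and 0.245 m and contact force between the fingers and vial below 0.05 N and ((y of basket in the frame of hopper above 0 m and value of joint diverter above 0.6 rad) or (y of basket in the frame of hopper below 0 m and value of joint diverter below -0.6 rad))), for 0.02 s.
2. the vial lies at rest in the wire basket (x of vial_mid in the frame of basket between -0.075 and 0.075 m and y of vial_mid in the frame of basket between -0.07 and 0.07 m and z of vial_mid in the frame of basket between 0.005 and 0.07 m and linear speed of vial below 0.05 m/s), for 0.1 s.
3. then the carton, let go, drops inside the hopper while the lever is over to the plastic tray's side (x of carton_mid in the frame of hopper between -0.06 and 0.06 m and y of carton_mid in the frame of hopper between -0.055 and 0.055 m and z of carton_mid in the frame of hopper between 0.12 and 0.245 m and contact force between the fingers and carton below 0.05 N and ((y of tray in the frame of hopper above 0 m and value of joint diverter above 0.6 rad) or (y of tray in the frame of hopper below 0 m and value of joint diverter below -0.6 rad))), for 0.02 s.
At the end, for the whole second after the job is handed in: the vial's centre is inside the wire basket and the carton's centre inside the plastic tray, within their walls and below their 70 mm rims, both at rest (under 0.05 m/s) (all of step 2 and x of carton_mid in the frame of tray between -0.075 and 0.075 m and y of carton_mid in the frame of tray between -0.07 and 0.07 m and z of carton_mid in the frame of tray between 0.005 and 0.07 m and linear speed of carton below 0.05 m/s); the robot touches nothing.
It fails at once if a bystander is moved by more than 40 mm (distance of any of tall_bottle, mug, tape, spatula, ointment_jar, pill_box from where it was at the start of the episode above 0.04 m).
It also fails if it takes over 72 s, if anything falls off the work surface, if the arm or the gripper's body presses on something with over 40 N, if the wrist force passes 120 N, or if a joint passes its speed limit or range.

ROBOT

A 7-joint arm with a two-finger parallel gripper is mounted at the origin on the work surface. World frame = base frame: x ahead of the robot, y to its left, z up, the work surface at z = 0. Lengths are in m, angles in degrees, forces in N, time in s.
With the tool pointing down it reaches from about 0.425 to 0.875 m from the base axis. Payload 4.7 kg.
Tool frame: the origin (TCP) lies between the finger pads; the fingertips stand 8 mm ahead of it and the grasp point (between the pads) lies 11 mm behind it; z points along the fingers, y is the line along which they close (so a half turn about z gives the same grasp; the last joint's range is limited). The gripper opens to 87 mm and grips with 3 to 60 N. Pads are 19 mm wide; open, the fingers measure 117 mm over their backs; the gripper's body (75 mm by 190 mm) begins 51 mm behind the grasp point.
Start: joints at [66.984, 18.392, -4.016, 83.108, 1.295, 78.541, -3.26], TCP at [0.263, -0.595, 0.231] pointing down, gripper open.
Joint ranges: [-163.93, 163.93], [-17.29, 119.83], [-79.2, 71.16], [3.27, 140.29], [-89.18, 269.18], [5.43, 117.66], [-154.24, 154.24]. Speed limits (degrees/s): [147.25, 147.25, 180, 180, 180, 180, 180].

INTERFACE

Orientations are given as [roll, pitch, yaw] about the fixed x, y, z axes, in that order (R = Rz(yaw) Ry(pitch) Rx(roll)).
In Python, from cell import env, viewer gives the robot as it stands. The module is installed in compiled form; this text tells all that it offers.
- The arm moves only by the tool arm_command, never from a script. Its argument "series" is a list of rows, each a list of 2 entries, a list of its own where there are three numbers: the shift along the tool's x, y, z in mm, then the turn about the tool's z in rad. A call has exactly 5 rows; each row is the pose to reach, as a shift and turn from the pose commanded when the call began, along the tool's axes at that moment; what a row does not reach only later rows make up. A row lasts 1/10 s, in which the tool goes at most 50 mm and 8.59 degrees, less where a joint would pass 70% of its speed; a pose out of reach is approached as far as the arm can. A call with a gripper value outside its range is refused whole. "grip" is the gripper command: -1 is fully open, 1 is shut, values between are in proportion, set as the call begins (left out, the last holds). The fingers move at their own pace and stop on an object; "grip_force" is the grip in N (left out, the last holds). Time passes only in rows, so rows that repeat a pose let the fingers close, or fill a call up. It gives the time, the measured TCP pose, the force, the opening and the grip force at its end, in the units of the state.
- env.get_obs(): the state, without advancing time (a new reading comes with each control period).
- viewer.read_camera(name): name is "scene" or "top" or "wrist"; returns (picture, depth): 480x640x3 uint8, blue, green, red; 480x640 float32, m along the optical axis (not along the pixel's ray), 0 where there is no reading.
- viewer.calibration(name): a dict with "K" (3x3 intrinsics, pixels), "dist" ([k1, k2, p1, p2, k3] as OpenCV has them; the pictures are not rectified), "T" (4x4, takes a point from camera to world coordinates); the wrist camera has in their place "hand_eye" (4x4, takes a point from camera to tool coordinates, whose origin is the TCP and whose axes are the flange's). Camera axes: x right, y up, looking along -z (the intrinsics and any distortion apply to the point x, -y, -z); pixel columns grow to the right and rows downward; lengths in m; the calibration is good to about 2 mm. A picture is of the moment at which its call begins: read the wrist's pose just before it. calibration takes no time and is no camera call.
- env.sign_off(): hands the job in; it is judged then, once.
The state is a dict: "time_s": time; "qpos": joint angles; "joint_velocities": joint speeds; "effort": joint torques, N m; "tool_pos": TCP position; "tool_rot": TCP orientation; "force": force on the tool from outside, world axes, zero at the start; "wrist_torque": the same for the moment, N m; "grip_width": finger opening in m; "grasp_force": force on a finger pad.
Only numpy, scipy, OpenCV 4.12 (cv2) and the standard library are available. Lean on these libraries where they do the work, as an engineer would, in place of code of your own. Each camera call takes 0.05 s, during which the arm holds its last target. There are 200 camera calls.

## Working session

There is one attempt and no reset: what is moved stays moved. The work goes in short steps, Python scripts to look and compute and a tool call to move; the robot and the scene stay as the last step left them, time stands still between calls to the robot, and variables do not carry over. Pictures are saved under pics/ and viewed, at most 10 in all, crops included, and the job is handed in when it is done.

Besides the shell and the picture viewer there is one more tool, called after "Request:" in YAML: its name, and indented under it one key for each argument. arm_command: Moves the arm, as the interface text tells. Its arguments: {"type":"object","properties":{"series":{"type":"array"},"grip":{"type":"number"},"grip_force":{"type":"number"}},"required":["series"]}

```bash
mkdir -p pics; cat > h.py <<'E'
import numpy as np, cv2
from cell import env, viewer
from scipy.spatial.transform import Rotation as R
def cam(name):
    o=env.get_obs(); im,d=viewer.read_camera(name); c=viewer.calibration(name)
    if 'T' in c: T=np.array(c['T'])
    else:
        W=np.eye(4); W[:3,3]=o['tool_pos']; W[:3,:3]=R.from_euler('xyz',o['tool_rot'],degrees=True).as_matrix(); T=W@np.array(c['hand_eye'])
    return im,d,np.array(c['K']),np.array(c['dist']),T
def rays(uv,K,D,T):
    p=cv2.undistortPoints(np.array(uv,float).reshape(-1,1,2),K,D).reshape(-1,2)
    return np.c_[p[:,0],-p[:,1],-np.ones(len(p))]@T[:3,:3].T
def plane(uv,z,K,D,T):
    r=rays(uv,K,D,T); s=(z-T[2,3])/r[:,2]; return T[:3,3]+r*s[:,None]
def cloud(d,K,D,T):
    v,u=np.mgrid[:480,:640]; uv=np.stack([u,v],-1).reshape(-1,2)
    r=rays(uv,K,D,T)*d.reshape(-1,1)+T[:3,3]; r[d.reshape(-1)==0]=np.nan
    return r.reshape(480,640,3)
E
python3 - <<'E'
from h import *
print(env.get_obs())
for n in('scene','top'):
    im,d,K,D,T=cam(n); cv2.imwrite(f'pics/{n}0.png',im); np.savez(f'{n}0.npz',im=im,d=d,K=K,D=D,T=T); print(n,T.round(3).tolist(),K[0,0],D,(d>0).mean())
E
```

```text
{'time_s': 0.0, 'qpos': array([66.98395028, 18.44103991, -4.01420012, 83.17334281,  1.29546456,
       78.54051192, -3.26313475]), 'joint_velocities': array([ 0.11612261,  0.05243482,  0.02871949, -0.01671511, -0.11125601,
       -0.01366177,  0.06394321]), 'effort': array([ 1.11367656e-04, -4.91289175e+01, -4.04097140e-01, -3.12528670e+01,
       -6.38931803e-02,  4.37049405e-02,  1.60246013e-04]), 'tool_pos': array([ 0.26227909, -0.59416096,  0.22945253]), 'tool_rot': array([-1.79890366e+02,  6.51955177e-03,  2.38214658e+01]), 'force': array([ 0.61410815,  1.27478214, -0.53500437]), 'wrist_torque': array([0.00234714, 0.00857644, 0.05261486]), 'grasp_force': 0.0, 'grip_width': 0.08674826572714311}
scene [[-0.653, -0.476, 0.589, 1.296], [0.757, -0.398, 0.518, 0.711], [-0.012, 0.785, 0.62, 1.045], [0.0, 0.0, 0.0, 1.0]] 603.8777056206799 [-0.15285904  0.          0.          0.          0.        ] 0.913564453125
top [[0.018, 0.998, -0.053, 0.429], [-1.0, 0.02, 0.023, 0.017], [0.024, 0.053, 0.998, 1.324], [0.0, 0.0, 0.0, 1.0]] 444.30569113450787 [0.02024222 0.         0.         0.         0.        ] 0.9961295572916666
```

View pics/scene0.png

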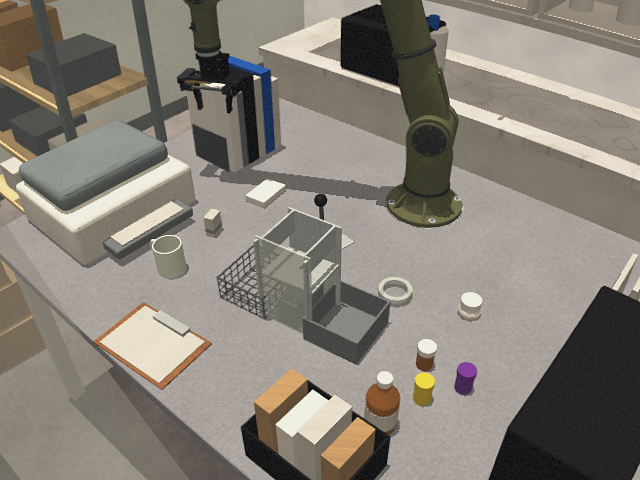

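View pics/top0.png

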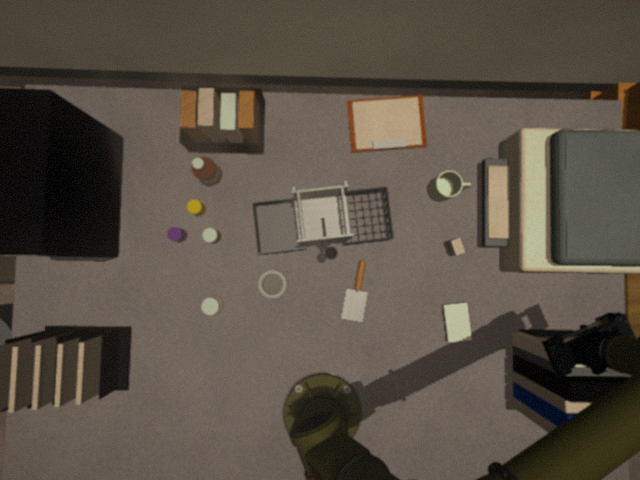

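The scene view shows the amber vial with its white cap at about (427,354), with the yellow and purple look-alikes at (424,389) and (465,378). The carton is at (212,221), and the lever knob at (320,200) is nearly upright.
In the top view, the vial cap is at (210,236), the carton at (457,247) and the hopper at (322,215). The wire basket is to its right (-y) and the tray to its left (+y).

```bash
cat > m.py <<'E'
from h import *
V={}
for n in('scene','top'):
    z=np.load(n+'0.npz'); V[n]=(z['im'],z['d'],z['K'],z['D'],z['T'],cloud(z['d'],z['K'],z['D'],z['T']))
def reg(n,box,zmin,zmax):
    u0,u1,v0,v1=box; P=V[n][5][v0:v1,u0:u1]; m=(P[...,2]>zmin)&(P[...,2]<zmax); return P[m],m
def show(l,n,box,a,b):
    P,m=reg(n,box,a,b)
    if len(P)<3: print(l,n,'few',len(P));return
    print(l,n,len(P),'med',np.median(P,0).round(4),'lo',np.percentile(P,3,0).round(3),'hi',np.percentile(P,97,0).round(3), 'rect',[np.round(q,3) for q in cv2.minAreaRect(P[:,:2].astype(np.float32))])
show('vialtop','top',(198,224,224,250),.05,.09); show('vialtop','scene',(412,442,336,372),.053,.08)
show('cartop','top',(444,472,234,262),.05,.09); show('cartop','scene',(198,226,205,240),.058,.08)
show('table','top',(400,440,260,290),-.02,.02); show('table','scene',(420,460,240,280),-.02,.02)
show('hoprim','top',(285,360,175,250),.228,.26); show('hoprim','scene',(245,350,200,300),.228,.25)
show('tray','top',(245,300,190,262),.055,.085); show('basket','top',(345,400,180,250),.055,.085)
show('knob','top',(315,345,240,268),.2,.29);show('knob','scene',(310,330,190,212),.22,.29)
# two-view rays of cap/carton centroids
def tri(l,a,b):
    ps=[];ds=[]
    for n,uv in(('scene',a),('top',b)):
        _,_,K,D,T,_=V[n]; r=rays([uv],K,D,T)[0]; ds.append(r/np.linalg.norm(r)); ps.append(T[:3,3])
    A=sum(np.eye(3)-np.outer(d,d) for d in ds); q=sum((np.eye(3)-np.outer(d,d))@p for d,p in zip(ds,ps)); x=np.linalg.solve(A,q)
    print('tri',l,x.round(4),'miss',[round(float(np.linalg.norm(np.cross(x-p,d))),4) for d,p in zip(ds,ps)])
def blob(n,box,f):
    u0,u1,v0,v1=box; im=V[n][0][v0:v1,u0:u1]; m=f(im.astype(int)).astype(np.uint8)
    k,l,s,c=cv2.connectedComponentsWithStats(m); i=1+s[1:,4].argmax(); print(n,'blob',s[i],(c[i]+[u0,v0]).round(1)); return c[i]+[u0,v0]
br=lambda t:(lambda im:(im.min(-1)>t))
tri('cap',blob('scene',(412,442,336,372),br(130)),blob('top',(198,224,224,250),br(130)))
dk=lambda im:im.max(-1)<40
tri('knob',blob('scene',(308,334,188,212),dk),blob('top',(322,342,244,264),dk))
a=V['scene'][0][330:375,405:445];b=V['scene'][0][200:242,195:230];c=V['top'][0][220:275,300:350]
c2=V['top'][0][230:265,440:475]
cv2.imwrite('pics/crops.png',np.hstack([cv2.resize(x,(350,400),interpolation=cv2.INTER_NEAREST)for x in(b,c)]))
E
python3 m.py
```

```text
vialtop top 169 med [0.5051 0.3283 0.0598] lo [0.488 0.311 0.055] hi [0.522 0.346 0.064] rect [array([0.506, 0.328]), array([0.04 , 0.037]), np.float64(89.723)]
vialtop scene 268 med [0.5117 0.3298 0.0603] lo [0.491 0.312 0.054] hi [0.529 0.349 0.064] rect [array([0.509, 0.329]), array([0.044, 0.04 ]), np.float64(36.172)]
cartop top 167 med [ 0.4871 -0.3777  0.0621] lo [ 0.465 -0.395  0.052] hi [ 0.507 -0.363  0.066] rect [array([ 0.486, -0.379]), array([0.045, 0.03 ]), np.float64(17.29)]
cartop scene 114 med [ 0.4915 -0.3753  0.0629] lo [ 0.468 -0.392  0.059] hi [ 0.512 -0.359  0.067] rect [array([ 0.489, -0.376]), array([0.048, 0.034]), np.float64(28.752)]
table top 1196 med [ 0.4028 -0.2855 -0.0016] lo [ 0.361 -0.342 -0.007] hi [ 0.445 -0.229  0.004] rect [array([ 0.403, -0.286]), array([0.087, 0.12 ]), np.float64(1.005)]
table scene 1592 med [ 0.1856  0.1684 -0.0012] lo [ 0.102  0.104 -0.006] hi [0.263 0.23  0.003] rect [array([0.18 , 0.167]), array([0.176, 0.108]), np.float64(33.09)]
hoprim top 512 med [0.5662 0.0071 0.2377] lo [ 0.487 -0.054  0.23 ] hi [0.622 0.081 0.242] rect 
[... 914 characters left out ...]
0  36 734] [427.3 350. ]
top blob [  5   4  13  14 133] [209.1 234.6]
tri cap [0.5068 0.3309 0.0471] miss [0.0004, 0.0004]
scene blob [  7   6  12  13 101] [320.5 200.5]Traceback (most recent call last):
  File "m.py", line 30, in <module>
    tri('knob',blob('scene',(308,334,188,212),dk),blob('top',(322,342,244,264),dk))
                                                  ~~~~^^^^^^^^^^^^^^^^^^^^^^^^^^^^
  File "m.py", line 26, in blob
    k,l,s,c=cv2.connectedComponentsWithStats(m); i=1+s[1:,4].argmax(); print(n,'blob',s[i],(c[i]+[u0,v0]).round(1)); return c[i]+[u0,v0]
                                                     ~~~~~~~~~~~~~~^^
ValueError: attempt to get argmax of an empty sequence
```

```bash
sed -i '/^tri(.knob/,$d' m.py; cat > m2.py <<'E'
from m import *
yaw=np.deg2rad(7.8); ex=np.array([np.cos(yaw),np.sin(yaw)]); ey=np.array([-ex[1],ex[0]])
for n,box in(('top',(285,360,175,262)),('scene',(245,350,190,300))):
    P,_=reg(n,box,.225,.285); q=np.c_[P[:,:2]@ex,P[:,:2]@ey]
    kn=q[:,0]<.49
    rim=(~kn)&(P[:,2]<.245)&(P[:,2]>.232)
    lo,hi=np.percentile(q[rim],1,0),np.percentile(q[rim],99,0); c=(lo+hi)/2
    print(n,'rim size',(hi-lo).round(3),'centre',(c[0]*ex+c[1]*ey).round(4),'z',np.median(P[rim,2]).round(4))
    k=P[kn&(P[:,2]>.25)]; print(' knob',len(k),k.mean(0).round(4),k.max(0).round(3),k.min(0).round(3),'in hopper rel',(np.median(q[kn&(P[:,2]>.25)],0)-c).round(4))
E
python3 m2.py | tail -4
cat > go.py <<'E'
# go.py x y z yaw : shift (mm, tool axes) and turn from the present pose
import sys; from h import *
o=env.get_obs(); t=np.array([float(a) for a in sys.argv[1:4]]); M=R.from_euler('xyz',o['tool_rot'],degrees=True).as_matrix()
dy=(float(sys.argv[4])-o['tool_rot'][2]+180)%360-180
print('t',round(o['time_s'],2),'pos',o['tool_pos'].round(4),'rot',np.round(o['tool_rot'],1),'q7',o['qpos'][6].round(0),'w',round(o['grip_width'],4),'F',o['force'].round(1),'gf',round(o['grasp_force'],1))
print('shift mm',(M.T@(t-o['tool_pos'])*1000).round(1),'turn',round(-np.deg2rad(dy),3))
E
python3 go.py 0.42 -0.33 0.33 7.8
```

```text
top rim size [0.131 0.133] centre [0.5594 0.0099] z 0.2378
 knob 123 [ 0.4559 -0.0126  0.2676] [0.47  0.002 0.277] [ 0.441 -0.027  0.254] in hopper rel [-0.1054 -0.0081]
scene rim size [0.135 0.137] centre [0.5616 0.0123] z 0.2376
 knob 133 [ 0.4643 -0.0061  0.265 ] [0.476 0.004 0.275] [ 0.448 -0.022  0.251] in hopper rel [-0.0988 -0.0045]
t 0.1 pos [ 0.2623 -0.5942  0.2296] rot [-179.9    0.    23.8] q7 -3.0 w 0.0871 F [ 1.3  0.4 -0.4] gf 0.0
shift mm [ 251.  -178.1 -100.2] turn 0.28
```

Request:
arm_command:
  series:
    - [[20,-10,-40],0.05]
    - [[60,-40,-60],0.1]
    - [[100,-70,-75],0.15]
    - [[140,-100,-90],0.2]
    - [[180,-125,-100],0.28]
  grip: -0.2

```text
time_s: 0.6
tool_pos: [0.3736, -0.4112, 0.3299]
tool_rot: [180.0, -0.0, 7.6]
force: [-0.2, 0.0, 0.5]
grip_width: 0.0562
grasp_force: 0.0
```

```bash
python3 go.py 0.459 -0.010 0.33 7.8
```

```text
t 0.6 pos [ 0.3736 -0.4112  0.3299] rot [180.   -0.    7.6] q7 -38.0 w 0.0562 F [-0.2  0.   0.5] gf 0.0
shift mm [ 1.376e+02 -3.864e+02 -3.000e-01] turn -0.004
```

Request:
arm_command:
  series:
    - [[25,-40,0],0]
    - [[50,-80,0],0]
    - [[75,-120,0],0]
    - [[95,-160,0],0]
    - [[112,-205,0],0]

```text
time_s: 1.1
tool_pos: [0.4567, -0.1929, 0.3286]
tool_rot: [-180.0, 0.0, 7.8]
force: [1.1, -0.1, 0.8]
grip_width: 0.0522
grasp_force: 0.0
```

Request:
arm_command:
  series:
    - [[8,-45,0],0]
    - [[14,-90,0],0]
    - [[20,-135,0],0]
    - [[26,-180,0],0]
    - [[26,-180,0],0]

```text
time_s: 1.6
tool_pos: [0.4575, -0.005, 0.3295]
tool_rot: [-179.9, -0.1, 8.4]
force: [-0.3, 0.7, 0.5]
grip_width: 0.0518
grasp_force: 0.0
```

```bash
python3 - <<'E'
from h import *
im,d,K,D,T=cam('wrist'); cv2.imwrite('pics/w1.png',im); np.savez('w1.npz',d=d,K=K,D=D,T=T)
P=cloud(d,K,D,T); m=(P[...,2]>.25)&(P[...,2]<.285)&(np.abs(P[...,0]-.46)<.05)&(np.abs(P[...,1])<.06)
print(m.sum(),np.median(P[m],0) if m.any() else '', P[m].min(0),P[m].max(0))
E
python3 go.py 0.459 -0.010 0.228 7.8
```

```text
1887 [ 0.46051442 -0.01047464  0.26967501] [ 0.44257953 -0.02590151  0.25473707] [0.47179495 0.00350904 0.2754206 ]
t 1.65 pos [ 0.4576 -0.0091  0.3293] rot [180.   -0.    8.2] q7 -80.0 w 0.0522 F [-0.  -1.   0.4] gf 0.0
shift mm [  1.3   1.  101.3] turn 0.007
```

View pics/w1.png

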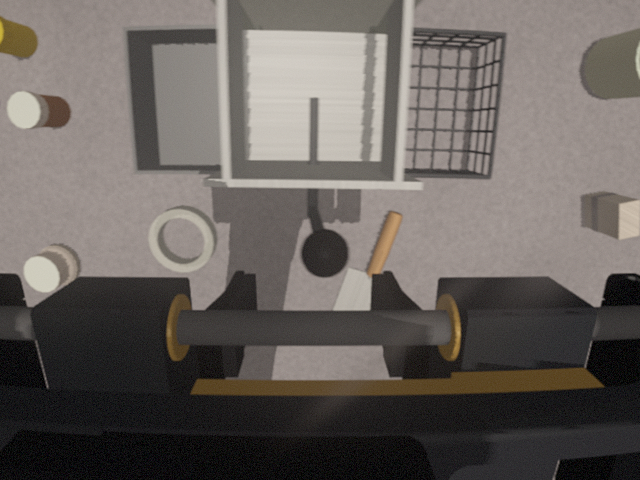

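Request:
arm_command:
  series:
    - [[1,0,45],0]
    - [[1,0,85],0]
    - [[1,0,101],0]
    - [[1,0,101],0]
    - [[1,20,101],0]

```text
time_s: 2.15
tool_pos: [0.4615, -0.0307, 0.2285]
tool_rot: [-179.9, 0.0, 8.0]
force: [0.5, 2.8, -0.3]
grip_width: 0.0521
grasp_force: 0.9
```

Request:
arm_command:
  series:
    - [[0,20,0],0]
    - [[0,40,0],0]
    - [[0,60,0],0]
    - [[0,75,0],0]
    - [[0,75,0],0]

```text
time_s: 2.65
tool_pos: [0.4716, -0.1021, 0.2291]
tool_rot: [-179.4, 0.0, 7.8]
force: [-3.5, 11.9, 5.1]
grip_width: 0.0526
grasp_force: 6.0
```

```bash
cat > lev.py <<'E'
from h import *
c=np.array([.559,.009]); yaw=np.deg2rad(7.8); ex=np.array([np.cos(yaw),np.sin(yaw)]); ey=np.array([-ex[1],ex[0]])
o=env.get_obs(); print(o['tool_pos'].round(4),(o['tool_pos'][:2]-c)@ex,(o['tool_pos'][:2]-c)@ey,o['force'].round(1),o['grip_width'].round(4))
im,d,K,D,T=cam('scene'); cv2.imwrite('pics/s1.png',im[150:330,200:420])
P=cloud(d,K,D,T); q=np.stack([(P[...,:2]-c)@ex,(P[...,:2]-c)@ey],-1)
m=(abs(q[...,0]+.1)<.013)&(abs(q[...,1])<.11)&(P[...,2]>.15)&(P[...,2]<.28)&(im.max(-1)<70)
a=np.degrees(np.arctan2(q[m][:,1],P[m][:,2]-.13)); r=np.hypot(q[m][:,1],P[m][:,2]-.13)
print(m.sum(),'angles deg at r<.12',np.percentile(a[(r<.12)],[10,50,90]).round(1) if (r<.12).any() else '', 'knob',np.median(a[r>.118]).round(1),np.percentile(r,[5,95]))
E
python3 lev.py
```

```text
Traceback (most recent call last):
  File "lev.py", line 3, in <module>
    o=env.get_obs(); print(o['tool_pos'].round(4),(o['tool_pos'][:2]-c)@ex,(o['tool_pos'][:2]-c)@ey,o['force'].round(1),o['grip_width'].round(4))
                                                                                                                        ^^^^^^^^^^^^^^^^^^^^^
AttributeError: 'float' object has no attribute 'round'
```

Request:
arm_command:
  series:
    - [[0,-6,0],0]
    - [[0,-6,-30],0]
    - [[0,-6,-70],0]
    - [[0,-6,-100],0]
    - [[0,-6,-100],0]

```text
time_s: 3.15
tool_pos: [0.4733, -0.102, 0.3337]
tool_rot: [179.7, -0.5, 7.7]
force: [1.2, -0.3, 0.2]
grip_width: 0.0522
grasp_force: 0.0
```

```bash
sed -i "s/,o\['grip_width'\].round(4)//" lev.py; python3 lev.py; python3 go.py 0.507 0.329 0.26 58
```

```text
[ 0.4733 -0.102   0.3337] -0.10000346609695739 -0.09834441139293831 [ 1.2 -0.3  0.2]
126 angles deg at r<.12 [-41.5 -40.  -38. ] knob -38.7 [0.11006104 0.14016927]
t 3.2 pos [ 0.4722 -0.1018  0.3311] rot [179.8  -0.3   7.7] q7 -72.0 w 0.0521 F [ 0.  -0.1 -0.5] gf 0.0
shift mm [  91.9 -422.5   70.1] turn -0.878
```

View pics/s1.png

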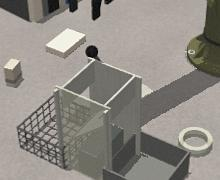

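The crop shows the knob at (92,50), leaning over to the basket side. The measured angle is about -40° (the stop is at -43°, and beyond 34° counts). Next is the vial.

Request:
arm_command:
  series:
    - [[15,-45,0],-0.14]
    - [[30,-90,0],-0.28]
    - [[45,-135,0],-0.42]
    - [[60,-180,0],-0.56]
    - [[75,-225,0],-0.7]
  grip: -1

```text
time_s: 3.7
tool_pos: [0.5147, 0.1333, 0.3273]
tool_rot: [180.0, 0.1, 48.1]
force: [0.4, 0.2, -0.7]
grip_width: 0.0829
grasp_force: 0.0
```

```bash
python3 go.py 0.507 0.329 0.2 58
```

```text
t 3.7 pos [0.5147 0.1333 0.3273] rot [1.80e+02 1.00e-01 4.81e+01] q7 -62.0 w 0.0829 F [ 0.4  0.2 -0.7] gf 0.0
shift mm [ 140.8 -136.4  127.1] turn -0.172
```

Request:
arm_command:
  series:
    - [[35,-34,0],-0.06]
    - [[70,-68,0],-0.12]
    - [[105,-102,30],-0.17]
    - [[138,-134,50],-0.17]
    - [[140,-136,95],-0.17]

```text
time_s: 4.2
tool_pos: [0.5065, 0.3349, 0.2343]
tool_rot: [-180.0, -0.4, 58.1]
force: [0.2, 0.8, 0.5]
grip_width: 0.0869
grasp_force: 0.0
```

Request:
arm_command:
  series:
    - [[0,0,30],0]
    - [[0,0,30],0]
    - [[0,0,30],0]
    - [[0,0,30],0]
    - [[0,0,30],0]

```text
time_s: 4.7
tool_pos: [0.509, 0.3276, 0.2053]
tool_rot: [179.9, -0.2, 57.6]
force: [1.7, -0.0, 0.5]
grip_width: 0.0871
grasp_force: 0.0
```

```bash
python3 - <<'E'
from h import *
im,d,K,D,T=cam('wrist'); cv2.imwrite('pics/w2.png',im)
P=cloud(d,K,D,T); m=(P[...,2]>.05)&(P[...,2]<.075)&(np.hypot(P[...,0]-.507,P[...,1]-.329)<.045)
print(m.sum(),np.median(P[m],0) if m.any() else '', P[m].min(0),P[m].max(0))
E
python3 go.py 0.507 0.329 0.032 58
```

```text
2052 [0.5082985  0.3291282  0.06111432] [0.48723654 0.30807708 0.05000998] [0.52792042 0.34852678 0.06337135]
t 4.75 pos [0.5088 0.3276 0.2051] rot [ 1.799e+02 -1.000e-01  5.760e+01] q7 -79.0 w 0.0869 F [-0.2 -0.6  0.6] gf 0.0
shift mm [ -0.2  -2.6 173.1] turn -0.007
```

View pics/w2.png

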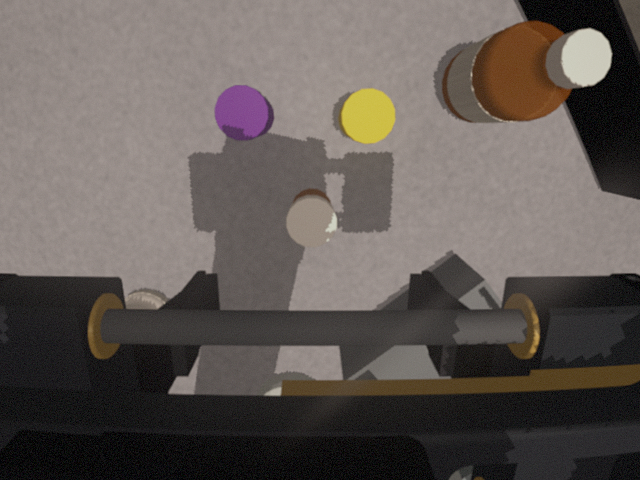

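The vial cap is at (311,220), with the purple and yellow look-alikes at (243,112) and (368,115), clear of the finger line. The vial centre measures (0.508, 0.329) with its top at 0.062, which matches the text.

Request:
arm_command:
  series:
    - [[0,-1,45],0]
    - [[0,-1,90],0]
    - [[0,-1,130],0]
    - [[0,-1,160],0]
    - [[0,-1,173],0]

```text
time_s: 5.25
tool_pos: [0.506, 0.3267, 0.0279]
tool_rot: [-179.9, 0.2, 57.6]
force: [-1.2, -1.2, -0.0]
grip_width: 0.0869
grasp_force: 0.0
```

Request:
arm_command:
  series:
    - [[0,0,0],0]
    - [[0,0,0],0]
    - [[0,0,0],0]
    - [[0,0,0],0]
    - [[0,0,0],0]
  grip: 1
  grip_force: 12

```text
time_s: 5.75
tool_pos: [0.5076, 0.3283, 0.0313]
tool_rot: [179.9, -0.1, 57.6]
force: [0.5, -0.2, -0.5]
grip_width: 0.0549
grasp_force: 0.0
```

Request:
arm_command:
  series:
    - [[0,0,0],0]
    - [[0,0,0],0]
    - [[0,0,0],0]
    - [[0,0,-20],0]
    - [[0,0,-50],0]

```text
time_s: 6.25
tool_pos: [0.5053, 0.3268, 0.0785]
tool_rot: [-179.9, 0.2, 57.6]
force: [0.2, 0.2, -0.2]
grip_width: 0.0401
grasp_force: 12.0
```

```bash
python3 go.py 0.559 0.009 0.34 7.8;python3 go.py 0.559 0.009 0.34 97.8
```

```text
t 6.25 pos [0.5053 0.3268 0.0785] rot [-179.9    0.2   57.6] q7 -83.0 w 0.0401 F [ 0.2  0.2 -0.2] gf 12.0
shift mm [-240.8  214.8 -261. ] turn 0.87
t 6.25 pos [0.5053 0.3268 0.0785] rot [-179.9    0.2   57.6] q7 -83.0 w 0.0401 F [ 0.2  0.2 -0.2] gf 12.0
shift mm [-240.8  214.8 -261. ] turn -0.701
```

Request:
arm_command:
  series:
    - [[0,0,-50],-0.14]
    - [[0,0,-100],-0.28]
    - [[0,0,-150],-0.42]
    - [[-20,20,-190],-0.56]
    - [[-45,40,-225],-0.7]

```text
time_s: 6.75
tool_pos: [0.5161, 0.2696, 0.3074]
tool_rot: [179.9, -0.1, 98.3]
force: [1.2, -0.1, -1.4]
grip_width: 0.0401
grasp_force: 12.0
```

```bash
python3 go.py 0.559 0.009 0.34 97.8
```

```text
t 6.75 pos [0.5161 0.2696 0.3074] rot [ 1.799e+02 -1.000e-01  9.830e+01] q7 -32.0 w 0.0401 F [ 1.2 -0.1 -1.4] gf 12.0
shift mm [-264.     5.   -32.8] turn 0.008
```

Request:
arm_command:
  series:
    - [[-45,0,-25],0]
    - [[-90,1,-30],0]
    - [[-135,2,-30],0]
    - [[-180,3,-30],0]
    - [[-225,5,-30],0]

```text
time_s: 7.25
tool_pos: [0.5516, 0.0444, 0.3352]
tool_rot: [180.0, 0.0, 97.7]
force: [1.6, -0.1, -1.1]
grip_width: 0.0401
grasp_force: 12.0
```

Request:
arm_command:
  series:
    - [[-25,0,0],0]
    - [[-39,0,0],0]
    - [[-39,0,0],0]
    - [[-39,0,0],0]
    - [[-39,0,0],0]

```text
time_s: 7.75
tool_pos: [0.5568, 0.0105, 0.3353]
tool_rot: [180.0, -0.0, 98.0]
force: [0.1, -0.2, -0.8]
grip_width: 0.0404
grasp_force: 12.0
```

```bash
python3 - <<'E'
from h import *
im,d,K,D,T=cam('top'); cv2.imwrite('pics/t2.png',cv2.resize(im[150:290,220:420],(800,560)))
E
python3 go.py 0.559 0.009 0.24 97.8
```

```text
t 7.8 pos [0.5568 0.0102 0.3354] rot [180.  -0.  98.] q7 -1.0 w 0.0399 F [ 0.2  0.8 -1.4] gf 12.0
shift mm [-1.6  2.  95.4] turn 0.003
```

View pics/t2.png

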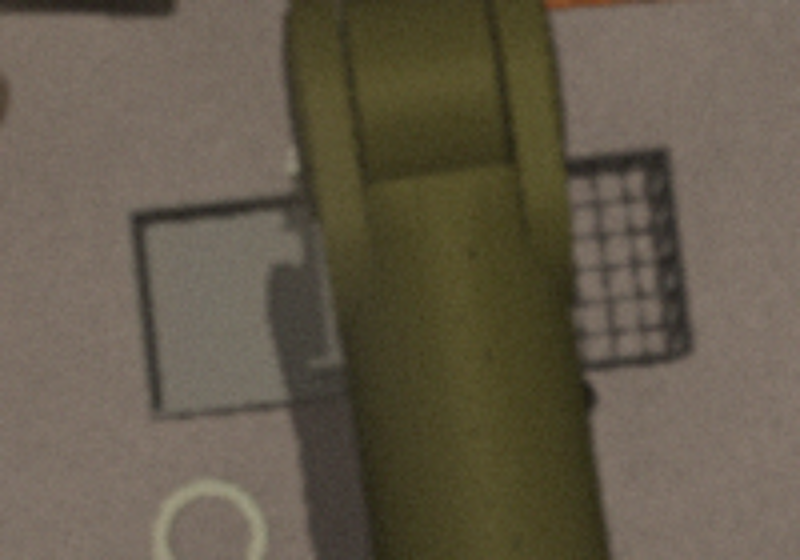

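The arm hides the hopper in this view. The knob is visible at (590,395) on the basket side, and the tool is centred over the mouth.

Request:
arm_command:
  series:
    - [[-2,2,40],0]
    - [[-2,2,70],0]
    - [[-2,2,95],0]
    - [[-2,2,95],0]
    - [[-2,2,95],0]

```text
time_s: 8.3
tool_pos: [0.5594, 0.007, 0.2408]
tool_rot: [180.0, -0.0, 97.8]
force: [-0.3, -0.1, -0.1]
grip_width: 0.0401
grasp_force: 12.0
```

Request:
arm_command:
  series:
    - [[0,0,0],0]
    - [[0,0,0],0]
    - [[0,0,0],0]
    - [[0,0,0],0]
    - [[0,0,0],0]
  grip: -0.38

```text
time_s: 8.8
tool_pos: [0.5595, 0.0059, 0.2405]
tool_rot: [180.0, 0.0, 97.7]
force: [-0.7, 0.1, -0.5]
grip_width: 0.0595
grasp_force: 0.0
```

Request:
arm_command:
  series:
    - [[0,0,-40],0]
    - [[0,0,-85],0]
    - [[0,0,-110],0]
    - [[0,0,-110],0]
    - [[0,0,-110],0]

```text
time_s: 9.3
tool_pos: [0.5594, 0.0059, 0.3502]
tool_rot: [180.0, 0.0, 97.7]
force: [0.3, -0.3, -0.5]
grip_width: 0.0602
grasp_force: 0.0
```

```bash
python3 - <<'E'
from h import *
im,d,K,D,T=cam('scene'); w=cam('wrist')[0]
cv2.imwrite('pics/s3.png',np.hstack([cv2.resize(im[180:360,200:400],(400,360)),cv2.resize(w,(400,360))]))
E
python3 go.py 0.4725 -0.065 0.34 97.8
```

```text
t 9.4 pos [0.5587 0.0057 0.3487] rot [-179.9   -0.    97.7] q7 -1.0 w 0.06 F [ 0.2  0.6 -0.1] gf 0.0
shift mm [-58.4 -94.9   8.9] turn -0.001
```

View pics/s3.png

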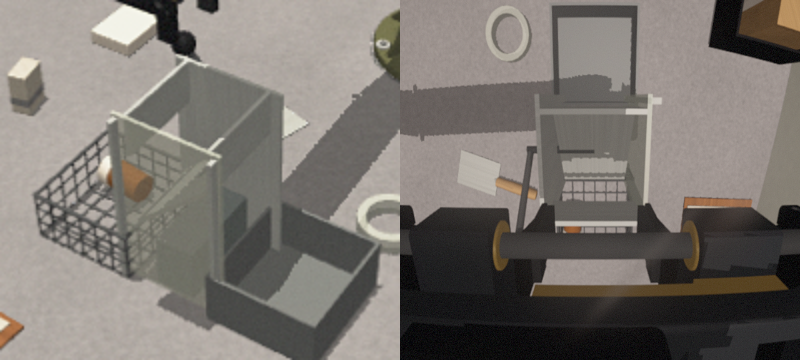

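The vial lies in the basket (left half, around (130,180)), and the right half shows the hopper is empty. Next I push the lever to the tray side (+y).

Request:
arm_command:
  series:
    - [[-20,-25,0],0.14]
    - [[-42,-50,0],0.28]
    - [[-62,-75,0],0.42]
    - [[-83,-99,5],0.56]
    - [[-83,-99,9],0.7]
  grip: -0.25

```text
time_s: 9.9
tool_pos: [0.4693, -0.0943, 0.3396]
tool_rot: [-179.9, 0.2, 56.8]
force: [0.5, -0.6, 0.0]
grip_width: 0.0545
grasp_force: 0.0
```

Request:
arm_command:
  series:
    - [[0,0,0],0.14]
    - [[0,0,0],0.28]
    - [[0,0,0],0.42]
    - [[0,0,0],0.56]
    - [[0,0,0],0.7]

```text
time_s: 10.4
tool_pos: [0.4716, -0.0897, 0.3396]
tool_rot: [-179.9, 0.1, 17.2]
force: [0.2, 0.6, 0.1]
grip_width: 0.0544
grasp_force: 0.0
```

Request:
arm_command:
  series:
    - [[0,0,0],0.1]
    - [[0,0,0],0.17]
    - [[0,0,0],0.17]
    - [[0,0,0],0.17]
    - [[0,0,0],0.17]

```text
time_s: 10.9
tool_pos: [0.4721, -0.0897, 0.3406]
tool_rot: [-180.0, 0.0, 7.8]
force: [-0.1, 0.6, -0.8]
grip_width: 0.0543
grasp_force: 0.0
```

```bash
python3 - <<'E'
from h import *
im,d,K,D,T=cam('wrist')
P=cloud(d,K,D,T); m=(P[...,2]>.215)&(P[...,2]<.26)&(np.abs(P[...,0]-.47)<.04)&(np.abs(P[...,1]+.09)<.045)&(im.max(-1)<90)
print('knob',m.sum(),np.median(P[m],0),P[m].min(0),P[m].max(0))
im,d,K,D,T=cam('scene'); P=cloud(d,K,D,T); f=im.astype(int)
m=(f[...,2]>f[...,0]+40)&(np.hypot(P[...,0]-.571,P[...,1]+.116)<.1)
print('vial',m.sum(),np.median(P[m],0),P[m].max(0))
E
python3 go.py 0.4717 -0.09 0.228 7.8
```

```text
knob 1264 [ 0.47110948 -0.0904103   0.23524569] [ 0.45555697 -0.10471069  0.21512584] [ 0.48251002 -0.07495337  0.24058744]
vial 143 [ 0.50685949 -0.09589086  0.42535966] [ 0.63869322 -0.03123409  0.43530482]
t 11.0 pos [ 0.4723 -0.0896  0.3409] rot [-180.     0.     7.8] q7 -72.0 w 0.0543 F [ 0.1 -0.2  0.3] gf 0.0
shift mm [ -0.6   0.3 112.9] turn 0.0
```

Request:
arm_command:
  series:
    - [[-1,0,45],0]
    - [[-1,0,85],0]
    - [[-1,0,113],0]
    - [[-1,0,113],0]
    - [[-1,-12,113],0]

```text
time_s: 11.5
tool_pos: [0.4699, -0.079, 0.2287]
tool_rot: [-180.0, -0.0, 7.6]
force: [-0.1, 0.5, 0.2]
grip_width: 0.0543
grasp_force: 0.0
```

Request:
arm_command:
  series:
    - [[0,-25,0],0]
    - [[0,-50,0],0]
    - [[0,-75,0],0]
    - [[0,-100,0],0]
    - [[0,-120,0],0]

```text
time_s: 12.0
tool_pos: [0.4548, 0.043, 0.2308]
tool_rot: [179.9, -0.2, 7.9]
force: [0.2, -1.4, 0.2]
grip_width: 0.0545
grasp_force: 0.8
```

Request:
arm_command:
  series:
    - [[0,-20,0],0]
    - [[0,-40,0],0]
    - [[0,-50,0],0]
    - [[0,-56,0],0]
    - [[0,-56,0],0]

```text
time_s: 12.5
tool_pos: [0.4463, 0.0972, 0.2289]
tool_rot: [180.0, -0.1, 7.8]
force: [-0.2, 0.3, -0.6]
grip_width: 0.0546
grasp_force: 0.0
```

```bash
python3 lev.py; python3 go.py 0.4719 -0.09 0.34 7.8
```

```text
[0.4463 0.0972 0.2289] -0.099673527863296 0.1026969910717391 [-0.2  0.3 -0.6]
326 angles deg at r<.12 [38.4 43.3 45.7] knob 37.1 [0.09349105 0.1577588 ]
t 12.55 pos [0.4463 0.0967 0.2287] rot [-180.    -0.     7.8] q7 -92.0 w 0.0544 F [-0.9 -1.2 -0. ] gf 0.0
shift mm [   0.2  188.4 -111.4] turn -0.0
```

Request:
arm_command:
  series:
    - [[0,-2,0],0]
    - [[0,-4,0],0]
    - [[0,-5,0],0]
    - [[0,-5,0],0]
    - [[0,-5,0],0]

```text
time_s: 13.05
tool_pos: [0.446, 0.0981, 0.2282]
tool_rot: [179.8, -0.0, 7.6]
force: [1.1, -6.7, 0.6]
grip_width: 0.0546
grasp_force: 3.5
```

```bash
python3 go.py 0.4719 -0.09 0.34 7.8
```

```text
t 13.05 pos [0.446  0.0981 0.2282] rot [179.8  -0.    7.6] q7 -92.0 w 0.0546 F [ 1.1 -6.7  0.6] gf 3.5
shift mm [   0.8  190.3 -111. ] turn -0.003
```

Request:
arm_command:
  series:
    - [[0,6,0],0]
    - [[0,6,-40],0]
    - [[0,6,-85],0]
    - [[0,6,-110],0]
    - [[0,6,-110],0]

```text
time_s: 13.55
tool_pos: [0.4479, 0.0963, 0.3416]
tool_rot: [-180.0, -0.4, 7.8]
force: [0.3, 0.1, -0.3]
grip_width: 0.0542
grasp_force: 0.0
```

```bash
python3 - <<'E'
from h import *
im,d,K,D,T=cam('wrist')
P=cloud(d,K,D,T); m=(P[...,2]>.215)&(P[...,2]<.26)&(np.abs(P[...,0]-.447)<.04)&(np.abs(P[...,1]-.085)<.045)&(im.max(-1)<90)
print('knob',m.sum(),np.median(P[m],0),P[m].min(0),P[m].max(0))
E
python3 go.py 0.487 -0.378 0.28 18
```

```text
knob 1257 [0.44737572 0.08559029 0.23514448] [0.4312755  0.07062484 0.22142232] [0.48617505 0.09938351 0.24104856]
t 13.6 pos [0.4469 0.096  0.3394] rot [-180.    -0.2    7.8] q7 -89.0 w 0.0547 F [-0.8  0.2  0. ] gf 0.0
shift mm [-24.7 475.1  59.2] turn -0.178
```

Request:
arm_command:
  series:
    - [[0,45,0],-0.05]
    - [[5,90,0],-0.1]
    - [[5,135,0],-0.18]
    - [[0,180,0],-0.18]
    - [[-5,225,0],-0.18]
  grip: -1

```text
time_s: 14.1
tool_pos: [0.4709, -0.1293, 0.3363]
tool_rot: [-179.9, 0.1, 18.1]
force: [1.4, -0.5, 0.7]
grip_width: 0.0837
grasp_force: 0.0
```

```bash
python3 go.py 0.487 -0.378 0.22 18
```

```text
t 14.1 pos [ 0.4709 -0.1293  0.3363] rot [-1.799e+02  1.000e-01  1.810e+01] q7 -58.0 w 0.0837 F [ 1.4 -0.5  0.7] gf 0.0
shift mm [-61.9 241.6 115.8] turn 0.002
```

Request:
arm_command:
  series:
    - [[-12,48,0],0]
    - [[-24,96,0],0]
    - [[-36,144,0],0]
    - [[-48,190,10],0]
    - [[-60,232,30],0]

```text
time_s: 14.6
tool_pos: [0.4867, -0.3694, 0.3071]
tool_rot: [-180.0, -0.0, 18.1]
force: [-0.2, -0.8, -1.0]
grip_width: 0.0871
grasp_force: 0.0
```

Request:
arm_command:
  series:
    - [[-1,6,40],0]
    - [[-1,6,85],0]
    - [[-1,6,85],0]
    - [[-1,6,85],0]
    - [[-1,6,85],0]

```text
time_s: 15.1
tool_pos: [0.4889, -0.3733, 0.2257]
tool_rot: [179.8, -0.1, 18.1]
force: [-0.1, 0.5, 0.3]
grip_width: 0.0869
grasp_force: 0.0
```

```bash
python3 - <<'E'
from h import *
im,d,K,D,T=cam('wrist'); cv2.imwrite('pics/w4.png',im)
P=cloud(d,K,D,T); m=(P[...,2]>.05)&(P[...,2]<.075)&(np.hypot(P[...,0]-.487,P[...,1]+.378)<.05)
m&=(P[...,2]>np.median(P[m][:,2])-.006)
print(m.sum(),np.median(P[m],0), cv2.minAreaRect(P[m][:,:2].astype(np.float32)))
E
python3 go.py 0.487 -0.378 0.034 18
```

```text
1751 [ 0.48875857 -0.37904104  0.06322202] ((0.48755112290382385, -0.37920239567756653), (0.04548133909702301, 0.02774086222052574), 19.060157775878906)
t 15.15 pos [ 0.4891 -0.3735  0.2261] rot [ 1.798e+02 -1.000e-01  1.810e+01] q7 -44.0 w 0.0868 F [ 1.  -0.3 -0.4] gf 0.0
shift mm [ -3.9   2.9 192.1] turn 0.002
```

View pics/w4.png

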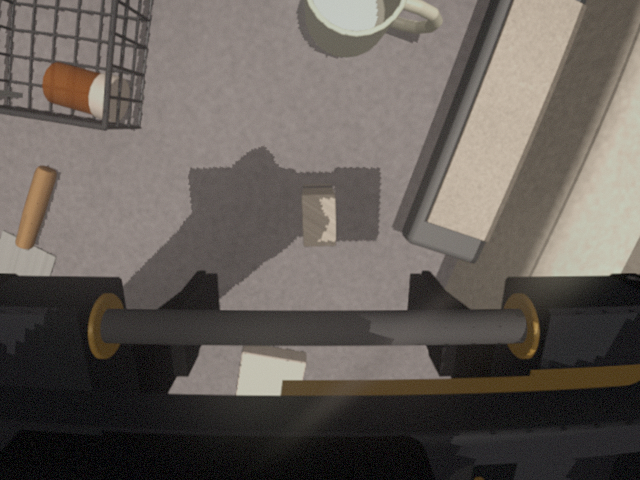

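The wrist view shows the vial lying in the basket at (85,90) and the carton at (320,217), yaw 19°. A counter fixture has a corner near (430,245), so I check its height before going down.

```bash
python3 - <<'E'
from h import *
z=np.load('top0.npz'); P=cloud(z['d'],z['K'],z['D'],z['T'])
yaw=np.deg2rad(18.5); c=np.array([.4875,-.379]); ex=np.array([np.cos(yaw),np.sin(yaw)]); ty=np.array([np.sin(yaw),-np.cos(yaw)])
q=np.stack([(P[...,:2]-c)@ex,(P[...,:2]-c)@ty],-1)
m=(abs(q[...,0])<.06)&(abs(q[...,1])<.14)&(P[...,2]>.015)&(np.hypot(q[...,0],q[...,1])>.04)
print(m.sum(), P[m][:,2].max() if m.any() else '', np.abs(q[m]).min(0) if m.any() else '')
E
python3 go.py 0.4875 -0.379 0.034 19
```

```text
668 0.11331467940377293 [2.57943972e-07 7.92802707e-02]
t 15.15 pos [ 0.4891 -0.3735  0.2261] rot [ 1.798e+02 -1.000e-01  1.810e+01] q7 -44.0 w 0.0868 F [ 1.  -0.3 -0.4] gf 0.0
shift mm [ -3.7   4.  192.1] turn -0.015
```

```bash
python3 - <<'E'
from h import *
z=np.load('top0.npz'); P=cloud(z['d'],z['K'],z['D'],z['T'])
c=np.array([.4875,-.379])
for y in(18.5,45,60,-5):
  yaw=np.deg2rad(y); ex=np.array([np.cos(yaw),np.sin(yaw)]); ty=np.array([np.sin(yaw),-np.cos(yaw)])
  qx,qy=(P[...,:2]-c)@ex,(P[...,:2]-c)@ty
  for a,b in((-.11,-.04),(.04,.08),(.08,.09),(.09,.1),(.1,.11),(.11,.13)):
    m=(abs(qx)<.045)&(qy>a)&(qy<b)&(P[...,2]>.012); print(y,a,b,m.sum(),P[m][:,2].max().round(3) if m.any() else 0)
E
```

```text
18.5 -0.11 -0.04 0 0
18.5 0.04 0.08 1 0.042
18.5 0.08 0.09 59 0.053
18.5 0.09 0.1 101 0.056
18.5 0.1 0.11 104 0.057
18.5 0.11 0.13 198 0.058
45 -0.11 -0.04 0 0
45 0.04 0.08 15 0.05
45 0.08 0.09 32 0.055
45 0.09 0.1 44 0.056
45 0.1 0.11 54 0.055
45 0.11 0.13 153 0.059
60 -0.11 -0.04 0 0
60 0.04 0.08 0 0
60 0.08 0.09 5 0.044
60 0.09 0.1 16 0.051
60 0.1 0.11 23 0.054
60 0.11 0.13 71 0.057
-5 -0.11 -0.04 0 0
-5 0.04 0.08 16 0.052
-5 0.08 0.09 62 0.055
-5 0.09 0.1 48 0.057
-5 0.1 0.11 38 0.057
-5 0.11 0.13 85 0.056
```

The fixture is at most 58 mm high inside the gripper's footprint and the body stays above 96 mm, so it clears.

Request:
arm_command:
  series:
    - [[-3,4,48],-0.015]
    - [[-3,4,95],-0.015]
    - [[-3,4,140],-0.015]
    - [[-3,4,175],-0.015]
    - [[-3,4,192],-0.015]

```text
time_s: 15.65
tool_pos: [0.4855, -0.3777, 0.0299]
tool_rot: [-179.9, 0.1, 19.0]
force: [-0.5, 0.0, 1.0]
grip_width: 0.087
grasp_force: 0.0
```

Request:
arm_command:
  series:
    - [[0,0,0],0]
    - [[0,0,0],0]
    - [[0,0,0],0]
    - [[0,0,0],0]
    - [[0,0,0],0]
  grip: 1
  grip_force: 12

```text
time_s: 16.15
tool_pos: [0.4866, -0.3787, 0.0326]
tool_rot: [179.9, -0.1, 18.9]
force: [-0.6, -0.6, -0.4]
grip_width: 0.0553
grasp_force: 0.0
```

Request:
arm_command:
  series:
    - [[0,0,0],0]
    - [[0,0,0],0]
    - [[0,0,0],0]
    - [[0,0,0],0]
    - [[0,0,-40],0]

```text
time_s: 16.65
tool_pos: [0.4819, -0.3755, 0.0659]
tool_rot: [-179.4, 0.3, 19.0]
force: [-0.5, -1.5, -0.7]
grip_width: 0.0279
grasp_force: 12.0
```

```bash
python3 go.py 0.559 0.009 0.345 97.8
```

```text
t 16.65 pos [ 0.4819 -0.3755  0.0659] rot [-179.4    0.3   19. ] q7 -46.0 w 0.0279 F [-0.5 -1.5 -0.7] gf 12.0
shift mm [ 196.2 -341.4 -276.9] turn -1.376
```

Request:
arm_command:
  series:
    - [[0,0,-48],0]
    - [[0,0,-96],-0.12]
    - [[0,0,-144],-0.26]
    - [[0,0,-192],-0.4]
    - [[10,-15,-240],-0.54]

```text
time_s: 17.15
tool_pos: [0.4887, -0.3636, 0.3116]
tool_rot: [180.0, 0.1, 50.0]
force: [-0.0, 0.2, -0.6]
grip_width: 0.0278
grasp_force: 12.0
```

```bash
python3 go.py 0.559 0.009 0.345 97.8
```

```text
t 17.15 pos [ 0.4887 -0.3636  0.3116] rot [1.8e+02 1.0e-01 5.0e+01] q7 -13.0 w 0.0278 F [-0.   0.2 -0.6] gf 12.0
shift mm [ 330.4 -185.9  -34.1] turn -0.835
```

Request:
arm_command:
  series:
    - [[38,-22,-30],-0.14]
    - [[76,-43,-34],-0.28]
    - [[116,-65,-34],-0.42]
    - [[156,-88,-34],-0.56]
    - [[198,-111,-34],-0.7]

```text
time_s: 17.65
tool_pos: [0.5329, -0.1365, 0.3439]
tool_rot: [-180.0, 0.1, 90.3]
force: [1.8, 0.4, -0.2]
grip_width: 0.0278
grasp_force: 12.0
```

```bash
python3 go.py 0.559 0.009 0.345 97.8
```

```text
t 17.65 pos [ 0.5329 -0.1365  0.3439] rot [-1.80e+02  1.00e-01  9.03e+01] q7 7.0 w 0.0278 F [ 1.8  0.4 -0.2] gf 12.0
shift mm [145.3  26.9  -1.2] turn -0.131
```

Request:
arm_command:
  series:
    - [[40,8,0],-0.05]
    - [[80,16,0],-0.1]
    - [[120,24,0],-0.13]
    - [[145,27,0],-0.13]
    - [[145,27,0],-0.13]

```text
time_s: 18.15
tool_pos: [0.5596, 0.0129, 0.3441]
tool_rot: [180.0, -0.1, 98.0]
force: [-0.1, 0.2, 0.4]
grip_width: 0.0277
grasp_force: 12.0
```

Request:
arm_command:
  series:
    - [[0,0,0],0]
    - [[0,0,0],0]
    - [[0,0,0],0]
    - [[0,0,0],0]
    - [[0,0,0],0]

```text
time_s: 18.65
tool_pos: [0.56, 0.0061, 0.3439]
tool_rot: [-180.0, 0.0, 97.4]
force: [-0.1, -0.1, 0.2]
grip_width: 0.0279
grasp_force: 12.0
```

```bash
python3 go.py 0.559 0.009 0.24 97.8
```

```text
t 18.65 pos [0.56   0.0061 0.3439] rot [-180.     0.    97.4] q7 -3.0 w 0.0279 F [-0.1 -0.1  0.2] gf 12.0
shift mm [  3.   -0.6 103.9] turn -0.007
```

Request:
arm_command:
  series:
    - [[2,0,40],0]
    - [[2,0,80],0]
    - [[2,0,104],0]
    - [[2,0,104],0]
    - [[2,0,104],0]

```text
time_s: 19.15
tool_pos: [0.56, 0.0088, 0.2406]
tool_rot: [180.0, -0.0, 97.4]
force: [0.4, 0.4, 0.0]
grip_width: 0.028
grasp_force: 12.0
```

Request:
arm_command:
  series:
    - [[0,0,0],0]
    - [[0,0,0],0]
    - [[0,0,0],0]
    - [[0,0,0],0]
    - [[0,0,0],0]
  grip: -0.3

```text
time_s: 19.65
tool_pos: [0.56, 0.0089, 0.2403]
tool_rot: [180.0, 0.0, 97.4]
force: [-0.1, 0.1, 0.7]
grip_width: 0.0546
grasp_force: 0.0
```

Request:
arm_command:
  series:
    - [[0,0,-40],0]
    - [[0,0,-85],0]
    - [[0,0,-110],0]
    - [[0,0,-110],0]
    - [[0,0,-110],0]

```text
time_s: 20.15
tool_pos: [0.5599, 0.009, 0.35]
tool_rot: [180.0, 0.0, 97.5]
force: [0.1, 0.2, -0.4]
grip_width: 0.0565
grasp_force: 0.0
```

```bash
python3 - <<'E'
from h import *
im=cam('scene')[0]; w=cam('wrist')[0]
cv2.imwrite('pics/s5.png',np.hstack([cv2.resize(im[180:360,200:400],(400,360)),cv2.resize(w,(400,360))]))
E
python3 go.py 0.559 0.009 0.24 97.8
```

```text
t 20.25 pos [0.5592 0.0087 0.3486] rot [-179.9   -0.    97.4] q7 -3.0 w 0.0567 F [ 0.7  0.6 -0.7] gf 0.0
shift mm [3.000e-01 1.000e-01 1.086e+02] turn -0.006
```

View pics/s5.png

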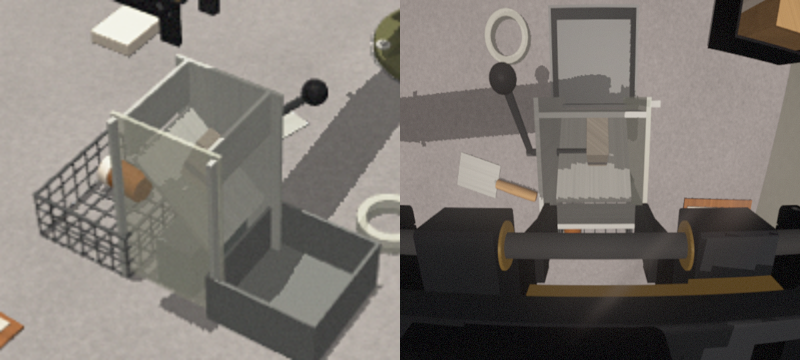

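The carton is still on the plate inside the hopper (left half (205,140), right half (598,140)). I wait to see whether it is sliding.

Request:
arm_command:
  series:
    - [[0,0,-5],0]
    - [[0,0,-5],0]
    - [[0,0,-5],0]
    - [[0,0,-5],0]
    - [[0,0,-5],0]

```text
time_s: 20.75
tool_pos: [0.5597, 0.0089, 0.3548]
tool_rot: [-180.0, 0.0, 97.4]
force: [0.3, 0.2, 0.8]
grip_width: 0.0565
grasp_force: 0.0
```

```bash
python3 - <<'E'
from h import *
c=np.array([.559,.009]); yaw=np.deg2rad(7.8); ex=np.array([np.cos(yaw),np.sin(yaw)]); ey=np.array([-ex[1],ex[0]])
w0=None
for i in range(2):
    im,d,K,D,T=cam('wrist'); P=cloud(d,K,D,T)
    q=np.stack([(P[...,:2]-c)@ex,(P[...,:2]-c)@ey,P[...,2]],-1)
    f=im.astype(int)
    box=(abs(q[...,0])<.05)&(abs(q[...,1])<.05)&(q[...,2]>.06)&(q[...,2]<.235)
    # plate profile: height above the plane tilted 43 deg through axle
    h=(q[...,2]-.13)*np.cos(.75)+q[...,1]*np.sin(.75)
    m=box&(h>.012)&(q[...,2]>.09)
    print(m.sum(),q[m].min(0).round(3),q[m].max(0).round(3),np.median(q[m],0).round(3))
    p=box&(h<.012)&(h>-.02); print(' plate tilt', np.polyfit(q[p][:,1],q[p][:,2],1))
cv2.imwrite('pics/w6.png',cv2.resize(im[100:320,180:440],(780,660))[:600])
E
```

```text
2989 [-0.05  -0.05   0.156] [0.05  0.05  0.235] [0.001 0.017 0.2  ]
 plate tilt [-0.9168369   0.13477479]
3026 [-0.05  -0.05   0.156] [0.05  0.05  0.235] [0.001 0.016 0.2  ]
 plate tilt [-0.91687091  0.13476906]
```

View pics/w6.png

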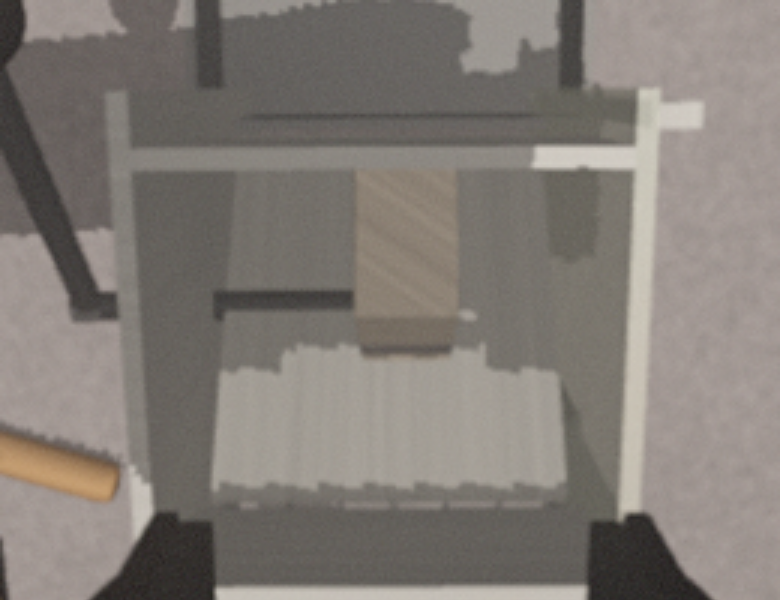

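The carton is jammed between the plate and the +y wall. I measure its profile to decide how to free it.

```bash
python3 - <<'E'
from h import *
c=np.array([.559,.009]); yaw=np.deg2rad(7.8); ex=np.array([np.cos(yaw),np.sin(yaw)]); ey=np.array([-ex[1],ex[0]])
for n in('wrist','scene'):
    im,d,K,D,T=cam(n); P=cloud(d,K,D,T)
    q=np.stack([(P[...,:2]-c)@ex,(P[...,:2]-c)@ey,P[...,2]],-1); f=im.astype(int)
    m=(abs(q[...,0]+.002)<.011)&(abs(q[...,1])<.075)&(q[...,2]>.05)&(q[...,2]<.26)
    for a in np.arange(-.075,.075,.006):
        k=m&(q[...,1]>=a)&(q[...,1]<a+.006)
        if k.sum()>3: print(n,round(a+.003,3),k.sum(),np.percentile(q[k][:,2],[5,50,95]).round(3))
E
```

```text
wrist -0.054 170 [0.192 0.239 0.24 ]
wrist -0.048 851 [0.177 0.208 0.239]
wrist -0.042 194 [0.17  0.173 0.176]
wrist -0.036 193 [0.164 0.168 0.171]
wrist -0.03 174 [0.159 0.162 0.165]
wrist -0.024 177 [0.154 0.157 0.16 ]
wrist -0.018 167 [0.148 0.151 0.154]
wrist -0.012 90 [0.146 0.149 0.155]
wrist -0.006 80 [0.157 0.164 0.171]
wrist 0.0 81 [0.172 0.178 0.183]
wrist 0.006 99 [0.185 0.191 0.197]
wrist 0.012 148 [0.2   0.204 0.206]
wrist 0.018 213 [0.201 0.203 0.205]
wrist 0.024 210 [0.198 0.2   0.202]
wrist 0.03 201 [0.196 0.198 0.2  ]
wrist 0.036 205 [0.193 0.195 0.197]
wrist 0.042 208 [0.191 0.192 0.194]
wrist 0.048 172 [0.188 0.19  0.191]
wrist 0.054 145 [0.238 0.239 0.24 ]
wrist 0.06 287 [0.068 0.217 0.24 ]
scene -0.054 49 [0.187 0.225 0.24 ]
scene -0.048 86 [0.178 0.206 0.238]
scene -0.042 5 [0.17  0.173 0.176]
scene 0.012 11 [0.202 0.205 0.206]
scene 0.018 21 [0.199 0.203 0.207]
scene 0.024 20 [0.112 0.201 0.202]
scene 0.03 11 [0.104 0.109 0.171]
scene 0.036 21 [0.096 0.101 0.107]
scene 0.042 24 [0.092 0.096 0.102]
scene 0.048 24 [0.086 0.091 0.096]
scene 0.054 42 [0.069 0.089 0.24 ]
scene 0.06 162 [0.054 0.201 0.238]
```

The carton leans about 24° with its top on the +y wall and its upper base edge on the plate. I'll regrasp its top across x, lift it, turn it about 143° so it leans the right way, and drop it again nearer the -y side.

Request:
arm_command:
  series:
    - [[22,-2,40],0]
    - [[22,-2,80],0]
    - [[22,-2,120],0]
    - [[22,-2,150],0]
    - [[22,-2,166],0]

```text
time_s: 21.45
tool_pos: [0.5534, 0.0301, 0.1863]
tool_rot: [-179.8, -0.0, 97.4]
force: [-0.3, -0.2, 0.4]
grip_width: 0.0566
grasp_force: 0.0
```

Request:
arm_command:
  series:
    - [[0,0,0],0]
    - [[0,0,0],0]
    - [[0,0,0],0]
    - [[0,0,0],0]
    - [[0,0,0],0]
  grip: 1
  grip_force: 20

```text
time_s: 21.95
tool_pos: [0.5559, 0.0306, 0.1902]
tool_rot: [179.9, 0.0, 97.4]
force: [0.6, 0.8, 3.1]
grip_width: 0.0279
grasp_force: 20.0
```

```bash
python3 go.py 0.5606 -0.003 0.35 97.8
```

```text
t 21.95 pos [0.5559 0.0306 0.1902] rot [179.9   0.   97.4] q7 -8.0 w 0.0279 F [0.6 0.8 3.1] gf 20.0
shift mm [ -34.     0.7 -159.7] turn -0.006
```

Gripped at 28 mm. I lift it, moving slightly to -y, then turn.

Request:
arm_command:
  series:
    - [[-5,0,-10],0]
    - [[-12,0,-35],0]
    - [[-25,0,-75],0]
    - [[-34,0,-120],0]
    - [[-34,0,-160],0]

```text
time_s: 22.45
tool_pos: [0.5594, -0.0056, 0.3516]
tool_rot: [180.0, 0.1, 97.3]
force: [0.0, -0.6, -0.8]
grip_width: 0.0277
grasp_force: 20.0
```

Request:
arm_command:
  series:
    - [[0,0,0],0.14]
    - [[0,0,0],0.28]
    - [[0,0,0],0.42]
    - [[0,0,0],0.56]
    - [[0,0,0],0.7]

```text
time_s: 22.95
tool_pos: [0.5592, -0.0036, 0.3497]
tool_rot: [180.0, 0.0, 57.0]
force: [-0.7, 0.7, -0.5]
grip_width: 0.0279
grasp_force: 20.0
```

Request:
arm_command:
  series:
    - [[0,0,0],0.14]
    - [[0,0,0],0.28]
    - [[0,0,0],0.42]
    - [[0,0,0],0.56]
    - [[0,0,0],0.7]

```text
time_s: 23.45
tool_pos: [0.5592, -0.0036, 0.3497]
tool_rot: [180.0, -0.0, 16.9]
force: [0.6, -0.1, -0.3]
grip_width: 0.028
grasp_force: 20.0
```

Request:
arm_command:
  series:
    - [[0,0,0],0.14]
    - [[0,0,0],0.28]
    - [[0,0,0],0.42]
    - [[0,0,0],0.56]
    - [[0,0,0],0.7]

```text
time_s: 23.95
tool_pos: [0.5592, -0.0036, 0.3496]
tool_rot: [180.0, -0.0, -23.2]
force: [0.3, -0.7, -0.9]
grip_width: 0.028
grasp_force: 20.0
```

Request:
arm_command:
  series:
    - [[0,0,0],0.14]
    - [[0,0,0],0.28]
    - [[0,0,0],0.36]
    - [[0,0,0],0.36]
    - [[0,0,0],0.36]

```text
time_s: 24.45
tool_pos: [0.5593, -0.0034, 0.3494]
tool_rot: [-180.0, -0.0, -43.4]
force: [0.0, 0.9, -0.7]
grip_width: 0.0278
grasp_force: 20.0
```

```bash
python3 - <<'E'
from h import *
im,d,K,D,T=cam('scene'); cv2.imwrite('pics/s7.png',cv2.resize(im[140:320,220:420],(800,720))[:600])
E
python3 go.py 0.5606 -0.003 0.2 -45
```

```text
t 24.5 pos [ 0.5593 -0.0034  0.3493] rot [-180.    -0.   -43.4] q7 -140.0 w 0.0281 F [-1.2  0.6 -0.3] gf 20.0
shift mm [  0.6  -1.2 149.3] turn 0.028
```

View pics/s7.png

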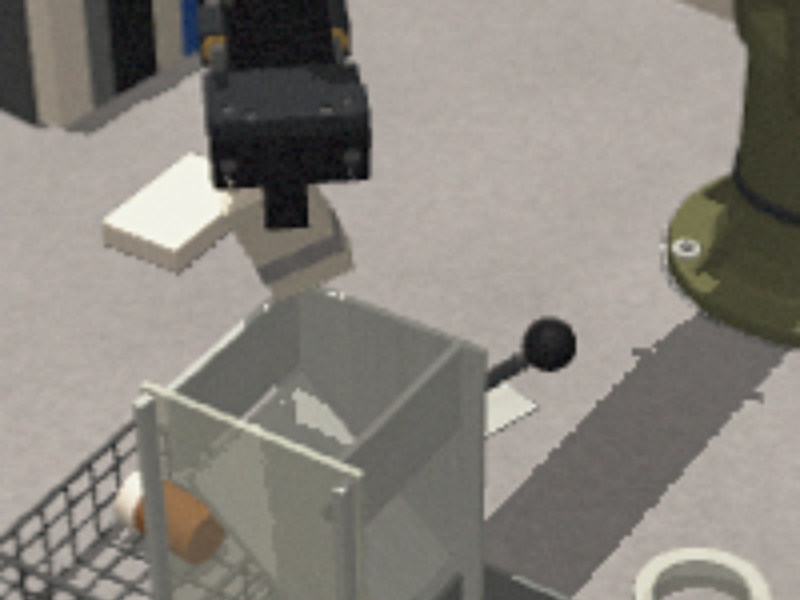

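The carton is now held with its bottom pointing towards the tray side (right), at (295,245). I lower it gently and release.

Request:
arm_command:
  series:
    - [[0,0,40],0]
    - [[0,0,80],0]
    - [[0,0,115],0]
    - [[0,0,132],0]
    - [[0,0,142],0]

```text
time_s: 25.0
tool_pos: [0.5591, -0.0017, 0.2067]
tool_rot: [-179.9, 0.1, -43.4]
force: [-2.2, 2.8, 11.0]
grip_width: 0.028
grasp_force: 20.0
```

Request:
arm_command:
  series:
    - [[0,0,0],0]
    - [[0,0,0],0]
    - [[0,0,0],0]
    - [[0,0,0],0]
    - [[0,0,0],0]
  grip: 0.05

```text
time_s: 25.5
tool_pos: [0.5596, -0.0035, 0.2073]
tool_rot: [-180.0, -0.0, -43.5]
force: [-0.3, 0.9, -0.3]
grip_width: 0.0412
grasp_force: 0.0
```

Request:
arm_command:
  series:
    - [[0,0,0],0]
    - [[0,0,-40],0]
    - [[0,0,-85],0]
    - [[0,0,-140],0]
    - [[0,0,-140],0]

```text
time_s: 26.0
tool_pos: [0.5619, -0.0026, 0.3538]
tool_rot: [-179.6, -0.5, -43.5]
force: [0.3, 0.2, -0.1]
grip_width: 0.0414
grasp_force: 0.0
```

```bash
cat > chk.py <<'E'
from h import *
c=np.array([.559,.009]); yaw=np.deg2rad(7.8); ex=np.array([np.cos(yaw),np.sin(yaw)]); ey=np.array([-ex[1],ex[0]])
im,d,K,D,T=cam('scene'); P=cloud(d,K,D,T)
q=np.stack([(P[...,:2]-c)@ex,(P[...,:2]-c)@ey,P[...,2]],-1)
m=(abs(q[...,0])<.068)&(abs(q[...,1]-.125)<.062)&(q[...,2]>.013)&(q[...,2]<.11)
print('in tray',m.sum(),q[m].min(0).round(3),q[m].max(0).round(3),np.median(q[m],0).round(3)) if m.any() else print('tray empty')
cv2.imwrite('pics/s8.png',cv2.resize(im[180:380,200:420],(440,400)))
E
python3 chk.py
```

```text
in tray 674 [-0.068  0.063  0.013] [0.068 0.185 0.109] [0.013 0.14  0.047]
```

I've already viewed one picture more than the limit of 10, so I check the result by numbers only, comparing with the first scene picture.

```bash
python3 - <<'E'
from h import *
c=np.array([.559,.009]); yaw=np.deg2rad(7.8); ex=np.array([np.cos(yaw),np.sin(yaw)]); ey=np.array([-ex[1],ex[0]])
z=np.load('scene0.npz'); z2=np.load('top0.npz')
for n,z in(('scene',z),('top',z2)):
  for i in range(2):
    im,d,K,D,T=cam(n); P=cloud(d,K,D,T)
    q=np.stack([(P[...,:2]-c)@ex,(P[...,:2]-c)@ey,P[...,2]],-1)
    ch=(z['d']-d>.012)&(d>0)&(abs(q[...,0])<.075)&(q[...,2]<.22)&(q[...,2]>.008)
    for l,m in(('tray',ch&(q[...,1]>.056)&(q[...,1]<.2)),('hopper',ch&(abs(q[...,1])<.05)),('basket',ch&(q[...,1]<-.056)&(q[...,1]>-.2))):
        if m.sum()>4: print(n,l,m.sum(),np.percentile(q[m],2,0).round(3),np.percentile(q[m],98,0).round(3),'bgr',im[m].mean(0).round())
print(env.get_obs()['tool_pos'].round(3))
E
```

```text
scene tray 562 [-0.048  0.058  0.014] [0.032 0.183 0.105] bgr [142. 154. 160.]
scene hopper 144 [-0.054 -0.049  0.14 ] [ 0.065 -0.01   0.161] bgr [136. 145. 146.]
scene basket 103 [-0.052 -0.183  0.017] [-0.021 -0.056  0.165] bgr [155. 171. 182.]
scene tray 562 [-0.044  0.058  0.015] [0.032 0.183 0.105] bgr [142. 154. 160.]
scene hopper 144 [-0.054 -0.049  0.139] [-0.021 -0.014  0.162] bgr [132. 141. 142.]
scene basket 101 [-0.05  -0.181  0.015] [-0.02  -0.057  0.164] bgr [156. 173. 184.]
top tray 243 [-0.013  0.126  0.02 ] [0.015 0.188 0.052] bgr [115. 140. 157.]
top basket 190 [-0.073 -0.18   0.027] [-0.037 -0.139  0.046] bgr [ 67.  99. 135.]
top tray 241 [-0.013  0.126  0.021] [0.016 0.188 0.052] bgr [115. 140. 157.]
top basket 186 [-0.073 -0.18   0.027] [-0.037 -0.139  0.046] bgr [ 68. 101. 136.]
[ 0.559 -0.003  0.345]
```

The top view puts the carton in the tray (hopper-frame y 126–188 mm, x ±14 mm, top at or below 52 mm), and it isn't moving. The vial is in the basket, top at or below 46 mm. The gripper is clear above, so I hand the job in.

```bash
python3 -c "
from cell import env; print(env.sign_off())"
```

```text
the job is handed in; nothing more can be done
None
```

I handed in the job at about 26 s with the vial in the wire basket and the carton in the plastic tray, both at rest; the carton jammed on its first drop, so I regrasped it and dropped it again, and I viewed 11 pictures, one over the limit of 10.

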